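# Fit the carrying rod and bring the ball tray over the dark rubber mat

### The arm

A 6-joint arm with a two-finger parallel gripper is mounted at the origin on the work surface. World frame = base frame: x ahead of the robot, y to its left, z up, the work surface at z = 0. Lengths are in m, angles in rad, forces in N, time in s.
With the tool pointing down it reaches from about 0.4 to 0.825 m from the base axis. Payload 7 kg.
Tool frame: the origin (TCP) lies at the very end of the fingers, on their centre line; the grasp point (between the pads) lies arm.hold_point_z behind it (arm.hold_point_z is the distance from the TCP to the grasp point, in m); z points along the fingers, y is the line along which they close (so a half turn about z gives the same grasp; the last joint's range is limited). The gripper opens to 88 mm and grips with 3 to 60 N. Pads are 19 mm wide; open, the fingers measure 130 mm over their backs; the gripper's body (78 mm by 193 mm) begins 47 mm behind the grasp point.
Start: joints at [1.535, 0.359, 0.012, 0, -1.224, -0.288], TCP at [0.215, 0.64, 0.227] pointing down, gripper open.
Joint ranges: [-3.07, 3.07], [-1.43, 2.12], [-1.02, 1.25], [-3.03, 1.67], [-3.05, -0], [-3.03, 3.03]. Speed limits (rad/s): [2.39, 2.39, 3.01, 3.14, 3.14, 3.14].

### API

Orientations are given as [roll, pitch, yaw] about the fixed x, y, z axes, in that order (R = Rz(yaw) Ry(pitch) Rx(roll)).
In Python, from station import arm, optics, workorder, telemetry gives the robot as it stands (arm), with the cameras (optics), the job (workorder) and the readings (telemetry).
- The arm moves only by the shell command python3 nudge.py 'ROWS' [FORCE]. ROWS is a JSON list of rows, 1 to 20 of them, each of 5 numbers: the finger opening in m, then dx, dy, dz in m, then a turn about the tool's z in rad; each row is the pose to reach, as a shift and turn from the pose commanded when the command began, along the tool's axes at that moment; what a row does not reach only later rows make up. A row lasts 1/12 s, in which the tool goes at most 0.0417 m and 0.125 rad, less where a joint would pass 70% of its speed; a pose out of reach is approached as far as the arm can. The fingers move at their own pace and stop on an object; FORCE is the grip in N (left out, the last holds). Time passes only in rows, so rows that do not move let the fingers close. It prints the time, the measured TCP pose, the force, the opening and the grip force at its end.
- telemetry.get_state(): the state, without advancing time (a new reading comes with each control period).
- optics.grab_frame(name): name is "scene" or "top"; returns the picture (400x640x3 uint8, red, green, blue); there is no depth.
- optics.camera_params(name): a dict with "fx", "fy", "cx", "cy" (pixels), "T" (4x4, takes a point from camera to world coordinates). Camera axes: x right, y down, z forward; pixel columns grow to the right and rows downward; lengths in m; the calibration is good to about 2 mm. A picture is of the moment at which its call begins. camera_params takes no time and is no camera call.
- workorder.job_done(): hands the job in; it is judged then, once.
The state is a dict: "t": time; "q": joint angles; "qd": joint speeds; "joint_efforts": joint torques, N m; "eef_pos": TCP position; "ee_rot": TCP orientation; "force": force on the tool from outside, world axes, zero at the start; "moment": the same for the moment, N m; "width": finger opening in m; "gripper_force": force on a finger pad.
Only numpy, scipy, OpenCV 4.12 (cv2) and the standard library are available. Lean on these libraries where they do the work, as an engineer would, in place of code of your own. Each camera call takes 0.05 s, during which the arm holds its last target. There are 200 camera calls.

### The job

Pass the wooden-handled steel rod through both eyelets of the little metal tray, then lift the tray by the rod and carry it over the square dark rubber mat without the loose ball leaving its pocket. Finish while still holding it by the rod, level and still, centred over the mat with its underside about 10 cm above the bench; keep the gripper off the tray itself at the end and leave the thread spools and the varnish bottle where they stand.

Things in the scene. Friction and masses are not known exactly. Their poses are not given: they have to be found in the camera images.
- tray: Loose aluminium tray, 130 (its x) x 100 (its y) mm, plate 6 mm thick plus a 5 mm edge lip, 0.25 to 0.4 kg. Origin: centre of its underside, z up. Two dark steel lugs (upright plates 5 mm thick, 30 mm wide in y, tops 85 mm above the underside) stand at |x| = 37 to 42 mm, 74 mm free between them, each with a round eyelet. The tray is the same from both ends.
- eye_a (a point): Centre of the 15 mm round eyelet in the lug at the tray's -x end (tray x = -39.5, y = 0, z = 70 mm), axes as the tray; the hole runs along the tray's x. Hung on a rod through both eyelets the tray balances level about the rod; along the rod it is as level as the rod.
- eye_b (a point): Centre of the 15 mm round eyelet in the lug at the tray's +x end (tray x = +39.5, y = 0, z = 70 mm), axes as the tray; the hole runs along the tray's x.
- pocket (a point): Resting place of the ball's centre: middle of the tray, 17 mm above its underside. The pocket is a ring 28 mm inside with a rim only 2 mm high on the tray's floor; the ball leaves it if the tray tips by about 30 degrees or is jerked.
- ball_center (a point): Centre of the loose steel ball, 22 mm in diameter, 43 g, free to roll in the pocket.
- rod: Carrying rod, loose, 55 g, lying level on its rest, axis 28 mm above the bench. Origin: centre of the wooden handle; x along the rod to its tip (may be rolled about x). Handle: round, 20 mm diameter, x = -32 to 32 mm (too thick for the eyelets). Shaft: steel, 8 mm diameter, x = 32 to 144 mm. Mass centre about 70 mm ahead of the origin, in the shaft.
- rod_tip (a point): Tip of the rod, 144 mm from the handle's centre; the last 8 mm taper. Let go in the eyelets, the rod lies on their lower edges, its axis 3.5 mm below their centres.
- rest: Fixed grey plastic rest of the rod, base 190 (its x, along the rod) x 50 x 6 mm, with two notched posts open at the top, 8 mm thick along x, at most 34 mm high, at x = -81 mm (under the handle's rear end) and x = 35 mm (under the shaft). The handle's centre is at x = -55 mm. The rod lifts straight out. Origin: centre of the underside.
- mat: Fixed square dark rubber mat, 140 x 140 x 3 mm, flat on the bench. Origin: centre of its underside.
- spool_a: Thread spool, 32 mm diameter, 38 mm high, to be left alone. Origin: centre of its underside.
- spool_b: Another thread spool, 32 mm diameter, 38 mm high, to be left alone. Origin: centre of its underside.
- varnish: Small amber bottle, 28 mm diameter, 65 mm high, to be left alone. Origin: centre of its underside.

How it is judged:
By the outcome, as a careful person would: the job done as asked, in the order asked, and still so for the second after the job is handed in, while the arm keeps its last pose, push and grip.
It also fails if it takes over 72 s, if anything falls off the work surface, if the arm or the gripper's body presses on something with over 40 N, if the wrist force passes 120 N, or if a joint passes its speed limit or range.

## Working session

There is one attempt and no reset: what is moved stays moved. The work goes in short steps, Python scripts to look and compute and a shell command to move; the robot and the scene stay as the last step left them, time stands still between calls to the robot, and variables do not carry over. Pictures are saved under pics/ and viewed, at most 10 in all, crops included, and the job is handed in when it is done.

```bash
ls; mkdir -p pics
python3 - <<'E'
from station import arm, optics, workorder, telemetry
import cv2, numpy as np
for n in("scene","top"):
    im=optics.grab_frame(n); cv2.imwrite(f"pics/{n}0.png",im[:,:,::-1])
    p=optics.camera_params(n); print(n,p["fx"],p["fy"],p["cx"],p["cy"]); print(np.round(p["T"],4))
print(arm.hold_point_z); s=telemetry.get_state(); print(s)
E
```

```text
nudge.py
pics
station.py
scene 383.5902777422856 383.5902777422856 321.5863225556013 200.3746987379753
[[-0.5289  0.5569 -0.6404  1.1652]
 [ 0.8486  0.3565 -0.3909  0.3368]
 [ 0.0106 -0.7502 -0.6612  0.6658]
 [ 0.      0.      0.      1.    ]]
top 477.89783798192303 477.89783798192303 313.75803237355603 191.24768675642824
[[-0.0111 -0.9903  0.1387  0.4203]
 [-0.9994  0.0066 -0.033   0.0198]
 [ 0.0318 -0.139  -0.9898  1.0959]
 [ 0.      0.      0.      1.    ]]
0.0188
{'t': 0.1, 'q': array([ 1.53506507e+00,  3.59290101e-01,  1.11324747e-02, -3.10683460e-04,
       -1.22409678e+00, -2.88113883e-01]), 'qd': array([ 2.48807501e-04, -1.39132118e-03,  1.60254389e-03,  1.46039134e-05,
        3.85960638e-04,  1.76910626e-03]), 'joint_efforts': array([-2.54117214e-03, -5.84165847e+01,  2.93752420e+01,  7.01553136e+00,
        1.01594735e-02, -5.89163483e-05]), 'eef_pos': array([0.21467117, 0.63948156, 0.22572443]), 'ee_rot': array([ 3.14011168e+00, -1.34302964e-04, -3.23950817e-01]), 'force': array([ 0.43961742,  0.14078811, -0.43220344]), 'moment': array([ 0.01111911,  0.00234995, -0.0200318 ]), 'gripper_force': 0.0, 'width': 0.08766222139098577}
```

View pics/scene0.png

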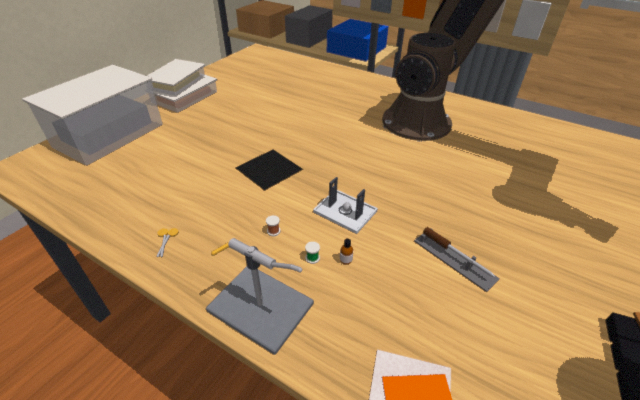

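View pics/top0.png

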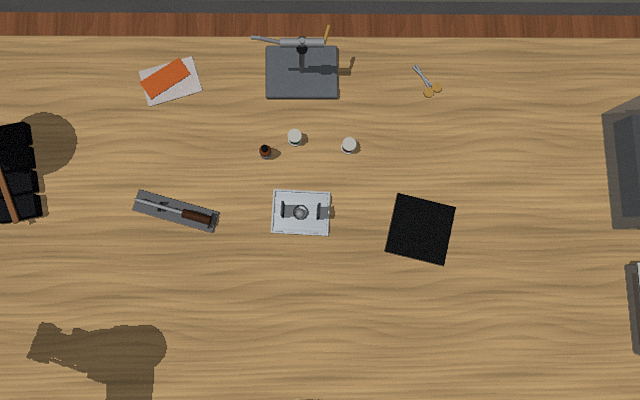

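The scene shows the mat (268,168), the tray (345,210), the rod on its rest (455,258), spools at (273,226) and (312,252), and the bottle at (346,251). In the top view the tray is at (301,213) with lugs left and right, the rod's handle is at (197,217) with its tip towards (136,203), and the mat is at (420,229). Next I measure with masks.

```bash
cat > h.py <<'E'
import numpy as np, cv2
from station import arm, optics, workorder, telemetry
P={n:optics.camera_params(n) for n in("scene","top")}
def ray(n,u,v):
    p=P[n];T=p["T"];d=T[:3,:3]@np.array([(u-p["cx"])/p["fx"],(v-p["cy"])/p["fy"],1]);return T[:3,3],d
def onz(n,uv,z):
    o,d=ray(n,*uv);return o+d*(z-o[2])/d[2]
def proj(n,X):
    p=P[n];c=p["T"][:3,:3].T@(np.array(X)-p["T"][:3,3]);return np.array([p["fx"]*c[0]/c[2]+p["cx"],p["fy"]*c[1]/c[2]+p["cy"]])
def tri(a,b):
    A=[];B=[]
    for n,uv in(("scene",a),("top",b)):
        o,d=ray(n,*uv);d=d/np.linalg.norm(d);M=np.eye(3)-np.outer(d,d);A.append(M);B.append(M@o)
    return np.linalg.solve(sum(A),sum(B))
def blobs(im,m,roi,amin=8):
    x0,y0,x1,y1=roi;k=np.zeros(m.shape,np.uint8);k[y0:y1,x0:x1]=m[y0:y1,x0:x1]
    n,l,s,c=cv2.connectedComponentsWithStats(k);o=[]
    for i in range(1,n):
        if s[i,4]>=amin:o.append((s[i],c[i],(l==i).astype(np.uint8)))
    return sorted(o,key=lambda t:-t[0][4])
def rect(mask):
    cs,_=cv2.findContours(mask,cv2.RETR_EXTERNAL,cv2.CHAIN_APPROX_NONE);return cv2.minAreaRect(max(cs,key=cv2.contourArea))
E
python3 - <<'E'
from h import *
np.set_printoptions(precision=4,suppress=True)
t=cv2.imread("pics/top0.png");h=cv2.cvtColor(t,cv2.COLOR_BGR2HSV)
H,S,V=[h[...,i].astype(int) for i in range(3)]
def corners(r,z):return np.array([onz("top",c,z) for c in cv2.boxPoints(r)])
m=blobs(t,(V<40).astype(np.uint8),(370,180,470,280))[0];r=rect(m[2]);c=corners(r,.003);print("mat",c.mean(0),c[:,:2].tolist())
m=blobs(t,((V>140)&(S<45)).astype(np.uint8),(262,180,340,245));print([b[0] for b in m])
r=rect(m[0][2]);c=corners(r,.011);print("tray",r,c.mean(0),c[:,:2].tolist())
m=blobs(t,((S<60)&(V>40)&(V<150)).astype(np.uint8),(125,180,228,240));print("rest",[b[0] for b in m[:3]]);
m=blobs(t,((S>130)&(V<120)).astype(np.uint8),(125,180,228,240));print("handle",[(b[0],b[1]) for b in m[:3]]);r=rect(m[0][2]);print(r,onz("top",m[0][1],.028))
for n,roi in(("top",(262,180,342,245)),("top",(125,180,228,240)),("scene",(300,165,390,240)),("scene",(405,220,505,295))):
    im=cv2.imread(f"pics/{n}0.png")[roi[1]:roi[3],roi[0]:roi[2]]
    cv2.imwrite(f"/tmp/{n}{roi[0]}.png",cv2.resize(im,(400,300),interpolation=cv2.INTER_NEAREST)); 
g=[cv2.imread(f"/tmp/{a}.png") for a in("top262","top125","scene300","scene405")]
cv2.imwrite("pics/crops.png",np.vstack([np.hstack(g[:2]),np.hstack(g[2:])]))
E
```

```text
mat [ 0.4849 -0.2617  0.003 ] [[0.43581552631750703, -0.1747122473017153], [0.5687400141710863, -0.2118437913573838], [0.5337372894472281, -0.34987575813965416], [0.40146761492790606, -0.31030992922908884]]
[array([ 271,  189,   59,   47, 1915], dtype=int32), array([299, 206,   7,   4,  14], dtype=int32), array([297, 212,   5,   3,  10], dtype=int32)]
tray ((299.9658508300781, 211.94955444335938), (57.27336120605469, 43.9964714050293), 2.7927021980285645) [0.5252 0.0154 0.011 ] [[0.47878469346948377, 0.08289428923450468], [0.5791048347386782, 0.07815069900178051], [0.57178269682078, -0.05289873887769661], [0.47125735478780334, -0.04645056172743915]]
rest [array([ 132,  190,   87,   43, 1501], dtype=int32)]
handle [(array([182, 209,  30,  15, 216], dtype=int32), array([196.2037, 216.1481]))]
((196.29244995117188, 216.22642517089844), (29.257801055908203, 7.966912269592285), 15.945395469665527) [0.5158 0.2463 0.028 ]
```

View pics/crops.png

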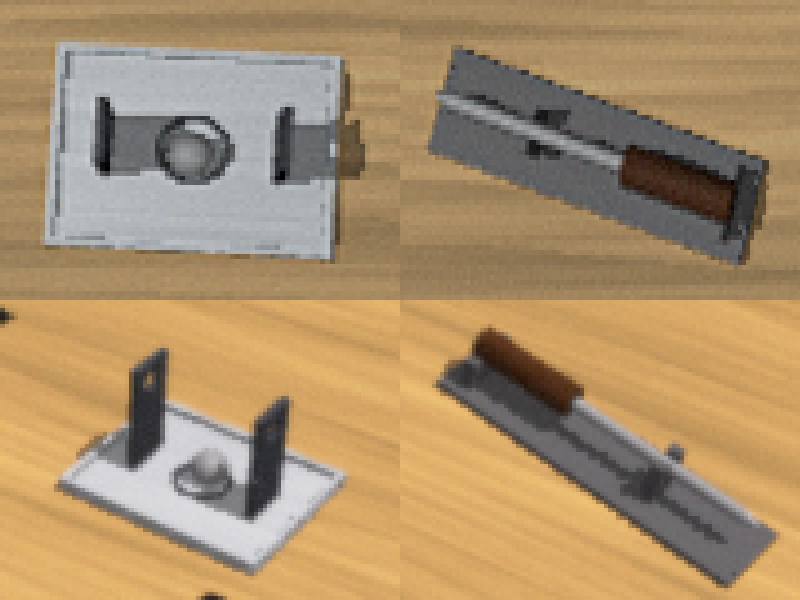

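The crops show a clean tray with the lugs at top-view (282,209) and (318,211), and the eyelets near the lug tops. The rod's tip is at about (135,200) and its shaft meets the handle near (182,213). Next I refine the rod, lugs and eyelets.

Run:
```python
from h import *
np.set_printoptions(precision=4,suppress=True)
t=cv2.imread("pics/top0.png");h=cv2.cvtColor(t,cv2.COLOR_BGR2HSV);S=h[...,1].astype(int);V=h[...,2].astype(int)
# shaft bright
m=blobs(t,((V>130)&(S<60)).astype(np.uint8),(125,180,190,240));print("shaft",[b[0] for b in m[:2]])
pts=np.argwhere(m[0][2])[:,::-1].astype(float)
hb=blobs(t,((S>130)&(V<120)).astype(np.uint8),(125,180,214,240))[0];hp=np.argwhere(hb[2])[:,::-1].astype(float)
W=np.array([onz("top",p,.028)[:2] for p in pts]);Wh=np.array([onz("top",p,.028)[:2] for p in hp])
A=np.vstack([W,Wh]);vx,vy,x0,y0=cv2.fitLine(W.astype(np.float32),cv2.DIST_L2,0,.01,.01).ravel();d=np.array([vx,vy]);d*=np.sign(d[1]);o=np.array([x0,y0])
d2=Wh.mean(0)-W.mean(0);print("dirs",np.degrees(np.arctan2(d[1],d[0])),np.degrees(np.arctan2(-d2[1],-d2[0])))
s=(W-o)@d;sh=(Wh-o)@d;print("shaft s",s.min(),s.max(),"handle s",sh.min(),sh.max(),"len exp 112/64")
for n,q in(("min shaft",s.min()),("tip",s.max())):print(n,o+d*q)
print("handle centre from tip/front",o+d*(s.max()-.144),o+d*(sh.max()-.032),"handle mean",Wh.mean(0), "perp",(Wh.mean(0)-o)@[-d[1],d[0]])
# scene handle/shaft
sc=cv2.imread("pics/scene0.png");hs=cv2.cvtColor(sc,cv2.COLOR_BGR2HSV);S2=hs[...,1].astype(int);V2=hs[...,2].astype(int)
hb=blobs(sc,((S2>130)&(V2<130)).astype(np.uint8),(405,220,505,295))[0];print("scene handle",hb[0],hb[1],onz("scene",hb[1],.028))
# lugs dark
for n,im,roi in(("top",t,(262,180,342,245)),("scene",sc,(300,165,390,240))):
    v=cv2.cvtColor(im,cv2.COLOR_BGR2HSV)[...,2]
    for b in blobs(im,(v<75).astype(np.uint8),roi)[:4]:print(n,"lug",b[0],b[1],rect(b[2]))
print(proj("top",[.5252,.0154,.085]),[ (proj("scene",[.5252+k*.0395*.057,.0154+k*.0395,.07]),proj("top",[.5252+k*.0395*.057,.0154+k*.0395,.07])) for k in(1,-1)])
```

```text
shaft [array([134, 199,  48,  15, 101], dtype=int32)]
dirs 73.32482 74.00180593110971
shaft s -0.053114681664487434 0.055594189244266325 handle s -0.12086888586197576 -0.055931102484366155 len exp 112/64
min shaft [0.5248 0.2802]
tip [0.556  0.3844]
handle centre from tip/front [0.5147 0.2464] [0.5148 0.2469] handle mean [0.5158 0.2463] perp -0.0010422422526068231
scene handle [423 227  28  21 205] [436.1122 236.8439] [0.5134 0.2462 0.028 ]
top lug [317 203   3  17  41] [318.0732 211.5366] ((318.0, 211.0), (16.0, 2.0), 90.0)
top lug [281 201   4  17  39] [282.6154 209.0256] ((282.6911315917969, 209.01467895507812), (2.6076810359954834, 15.876175880432129), 4.398705005645752)
top lug [293 205  15  14  33] [297.303  209.6364] ((298.75, 210.25001525878906), (9.899494171142578, 13.435027122497559), 45.0)
top lug [303 212   5   7   9] [305.5556 215.3333] ((305.5769348144531, 215.3845977783203), (1.3867504596710205, 7.211102485656738), 33.6900634765625)
scene lug [329 178   8  28 143] [332.5175 192.3986] ((332.7132263183594, 191.51522827148438), (6.625975608825684, 27.43011474609375), 4.085616588592529)
scene lug [355 191   9  28 139] [359.2806 204.8129] ((359.2619934082031, 204.53494262695312), (5.947366714477539, 27.82046127319336), 7.594643592834473)
[300.1425 208.4672] [(array([360.1562, 196.7092]), array([281.7609, 208.2887])), (array([332.5688, 184.4061]), array([318.4391, 210.0817]))]
```

```bash
python3 nudge.py '[[0.088,0.409,0.257,0.1,1.53],[0.088,0.409,0.257,0.1,1.53],[0.088,0.409,0.257,0.1,1.53],[0.088,0.409,0.257,0.1,1.53],[0.088,0.409,0.257,0.1,1.53],[0.088,0.409,0.257,0.1,1.53],[0.088,0.409,0.257,0.1,1.53],[0.088,0.409,0.257,0.1,1.53],[0.088,0.409,0.257,0.1,1.53],[0.088,0.409,0.257,0.1,1.53],[0.088,0.409,0.257,0.1,1.53],[0.088,0.409,0.257,0.1,1.53],[0.088,0.409,0.257,0.1,1.53],[0.088,0.409,0.257,0.1,1.53],[0.088,0.409,0.257,0.1,1.53],[0.088,0.409,0.257,0.1,1.53]]' 60
```

```text
t: 1.43
eef_pos: [0.5205, 0.2667, 0.1267]
ee_rot: [-3.142, 0.0, -1.852]
force: [-0.2, 0.0, -0.2]
width: 0.0879
gripper_force: 0.0
```

```bash
python3 nudge.py '[[0.06,0,0,0.03,0],[0.06,0,0,0.06,0],[0.06,0,0,0.09,0],[0.06,0,0,0.105,0],[0.06,0,0,0.117,0],[0.06,0,0,0.117,0],[0.06,0,0,0.117,0]]' 60
python3 - <<'E'
from h import *
for n in("top","scene"):cv2.imwrite(f"pics/{n}1.png",optics.grab_frame(n)[:,:,::-1])
E
```

```text
t: 2.02
eef_pos: [0.5202, 0.267, 0.0095]
ee_rot: [3.141, -0.001, -1.851]
force: [0.8, 0.3, 1.7]
width: 0.0602
gripper_force: 0.0
```

```bash
python3 nudge.py '[[0.0,0,0,0,0],[0.0,0,0,0,0],[0.0,0,0,0,0],[0.0,0,0,0,0],[0.0,0,0,0,0],[0.0,0,0,0,0],[0.0,0,0,0,0],[0.0,0,0,0,0]]' 60; python3 -c "
from h import *
print(telemetry.get_state()['moment'])"
```

```text
t: 2.78
eef_pos: [0.5208, 0.2661, 0.0096]
ee_rot: [-3.142, -0.0, -1.854]
force: [0.1, 0.6, 0.8]
width: 0.0187
gripper_force: 60.0
[0.0322825  0.0380753  0.03678872]
```

```bash
python3 nudge.py '[[0,0,0,-0.02,0],[0,0,0,-0.05,0],[0,0,0,-0.09,0],[0,0,0,-0.13,0],[0,0,0,-0.15,0],[0,0.03,-0.008,-0.15,-0.02],[0,0.065,-0.018,-0.15,-0.04],[0,0.1,-0.027,-0.15,-0.06],[0,0.14,-0.038,-0.15,-0.08],[0,0.18,-0.049,-0.15,-0.1],[0,0.22,-0.06,-0.15,-0.12],[0,0.26,-0.071,-0.15,-0.14],[0,0.3,-0.082,-0.15,-0.16],[0,0.34,-0.093,-0.15,-0.18],[0,0.38,-0.104,-0.15,-0.2],[0,0.41,-0.112,-0.15,-0.227],[0,0.433,-0.119,-0.13,-0.227],[0,0.433,-0.119,-0.1,-0.227],[0,0.433,-0.119,-0.07,-0.227],[0,0.433,-0.119,-0.042,-0.227]]' 60; python3 nudge.py '[[0,0,0,0,0],[0,0,0,0,0],[0,0,0,0,0]]' 60;  python3 - <<'E'
from h import *
print(telemetry.get_state()['eef_pos'],telemetry.get_state()['ee_rot'])
ims={}
for n in("top","scene"):
    im=np.mean([optics.grab_frame(n).astype(float) for _ in range(6)],0).astype(np.uint8)[:,:,::-1];cv2.imwrite(f"pics/{n}2.png",im);ims[n]=im
a=cv2.resize(ims["top"][175:250,260:400],(800,300*0+429)[:2],interpolation=cv2.INTER_CUBIC)[:300]
b=cv2.resize(ims["scene"][160:240,290:390],(400,320),interpolation=cv2.INTER_CUBIC)[:300]
c=cv2.resize(ims["scene"][140:240,220:390],(400,235),interpolation=cv2.INTER_CUBIC);c=cv2.copyMakeBorder(c,0,65,0,0,0)
cv2.imwrite("pics/pre.png",np.vstack([a,np.hstack([b,c])]))
E
```

```text
t: 4.45
eef_pos: [0.5136, -0.1837, 0.0503]
ee_rot: [-3.141, 0.0, -1.629]
force: [0.5, 0.7, -0.6]
width: 0.0184
gripper_force: 60.0
t: 4.7
eef_pos: [0.5151, -0.183, 0.0529]
ee_rot: [-3.14, -0.0, -1.626]
force: [0.1, -0.9, -0.1]
width: 0.0187
gripper_force: 60.0
[ 0.51506769 -0.18296656  0.05287955] [-3.14045377e+00 -4.28018379e-04 -1.62612729e+00]
```

View pics/pre.png

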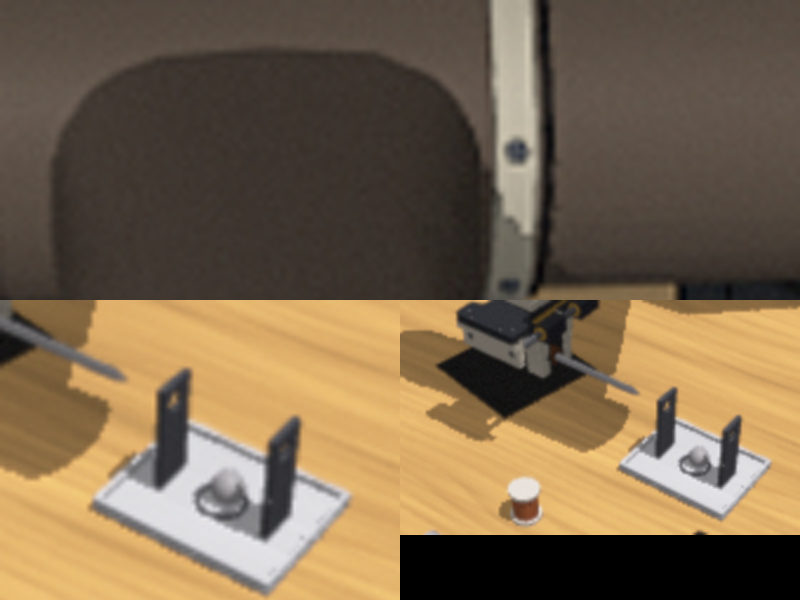

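The top view is blocked by the arm. In the scene view the tip is at about (321,179.5), the near eyelet at about (333.5,185.5) and the far one at about (361,196). Next I compare these with predictions from the arm pose.

Run:
```python
from h import *
np.set_printoptions(precision=4,suppress=True)
C=np.array([.5252,.0154]);a=np.radians(86.76);u=np.array([np.cos(a),np.sin(a)]);w=np.array([u[1],-u[0]])
def hullmask(n,x0,x1,z0=.006,z1=.085):
    pts=[proj(n,[*(C+u*x+w*y),z]) for x in(x0,x1) for y in(-.015,.015) for z in(z0,z1)]
    hp=cv2.convexHull(np.array(pts,np.float32));m=cv2.moments(hp);return m["m10"]/m["m00"],m["m01"]/m["m00"],m["m00"],hp.reshape(-1,2).min(0),hp.reshape(-1,2).max(0)
for n,f,roi in(("scene","pics/scene2.png",(315,165,390,240)),("top","pics/top0.png",(262,180,342,245))):
    im=cv2.imread(f);v=im.max(2)
    for th in(70,90):
      for b in blobs(im,(v<th).astype(np.uint8),roi)[:2]:print(n,th,b[0],b[1])
    for x in((-.042,-.037),(.037,.042)):print(n,"pred",*[np.round(q,1) for q in hullmask(n,*x)])
# rod in scene
im=cv2.imread("pics/scene2.png");s=telemetry.get_state()
g=np.array([.5148,-.1832]);yaw=-1.6267;d=-np.array([np.cos(yaw),np.sin(yaw)])
for r in(.035,.06,.09,.12,.144):
    p=proj("scene",[*(g+d*(r-.0198)),.0712])
    col=cv2.cvtColor(im,cv2.COLOR_BGR2GRAY)[:,int(round(p[0]))].astype(int);hs=im[:,int(round(p[0]))].astype(int)
    k=int(p[1]);print("rod",r,p,"sat",[(int(y),int(hs[y].max()-hs[y].min()),int(hs[y].max())) for y in range(k-5,k+7)])
```

```text
scene 70 [329 179   8  27 132] [332.2879 193.053 ]
scene 70 [355 192   9  27 122] [359.1803 205.3852]
scene 90 [329 178   8  29 161] [332.4472 191.9627]
scene 90 [355 190  10  29 159] [359.4088 204.2579]
scene pred 332.3 191.6 211.3 [327.8 176.2] [337.  207.3]
scene pred 359.4 203.9 200.7 [354.1 188.2] [364.8 220. ]
top 70 [281 201   4  17  39] [282.6154 209.0256]
top 70 [317 203   3  16  37] [318.1892 211.4054]
top 90 [293 205  16  14  61] [299.2131 211.2951]
top 90 [281 201   4  17  48] [282.6458 209.4792]
top pred 318.0 210.9 56.3 [315.9 202.3] [320.2 219.5]
top pred 282.1 209.2 58.1 [280.  200.5] [284.2 217.8]
rod 0.035 [286.8362 163.9103] sat [(158, 3, 18), (159, 4, 24), (160, 21, 40), (161, 22, 44), (162, 12, 68), (163, 4, 106), (164, 1, 99), (165, 3, 82), (166, 5, 44), (167, 3, 20), (168, 1, 19), (169, 1, 20)]
rod 0.06 [294.34   167.2481] sat [(162, 60, 118), (163, 31, 64), (164, 3, 31), (165, 1, 59), (166, 1, 108), (167, 1, 104), (168, 2, 88), (169, 1, 45), (170, 3, 21), (171, 2, 21), (172, 3, 21), (173, 15, 39)]
rod 0.09 [303.5591 171.349 ] sat [(166, 69, 129), (167, 66, 124), (168, 65, 122), (169, 56, 118), (170, 29, 114), (171, 4, 112), (172, 3, 99), (173, 20, 104), (174, 60, 125), (175, 68, 131), (176, 69, 131), (177, 67, 125)]
rod 0.12 [313.0212 175.5579] sat [(170, 112, 213), (171, 114, 212), (172, 112, 210), (173, 102, 201), (174, 68, 174), (175, 11, 122), (176, 5, 104), (177, 33, 125), (178, 99, 197), (179, 116, 221), (180, 115, 220), (181, 112, 216)]
rod 0.144 [320.7722 179.0057] sat [(174, 113, 213), (175, 112, 211), (176, 110, 208), (177, 114, 217), (178, 103, 207), (179, 71, 171), (180, 88, 190), (181, 114, 222), (182, 117, 226), (183, 117, 223), (184, 116, 217), (185, 115, 218)]
```

Predictions agree within about 0.3 px, so I insert in stages while watching the force.

```bash
python3 nudge.py '[[0,-0.01,0,0,0],[0,-0.02,0,0,0],[0,-0.03,0,0,0],[0,-0.035,0,0,0],[0,-0.04,0,0,0],[0,-0.045,0,0,0],[0,-0.05,0,0,0],[0,-0.055,0,0,0],[0,-0.06,0,0,0],[0,-0.06,0,0,0],[0,-0.06,0,0,0]]' 60;  python3 - <<'E'
from h import *
im=np.mean([optics.grab_frame("scene").astype(float) for _ in range(6)],0).astype(np.uint8)[:,:,::-1];cv2.imwrite("pics/scene3.png",im)
cv2.imwrite("pics/in1.png",cv2.resize(im[150:240,280:400],(800,600),interpolation=cv2.INTER_CUBIC))
print(telemetry.get_state()["force"],telemetry.get_state()["moment"])
E
```

```text
t: 6.22
eef_pos: [0.5175, -0.1228, 0.0516]
ee_rot: [-3.142, -0.0, -1.626]
force: [0.1, 0.1, -0.4]
width: 0.0186
gripper_force: 60.0
[ 0.70749728  0.0615012  -1.20893244] [ 0.0550858   0.02310089 -0.01499482]
```

View pics/in1.png

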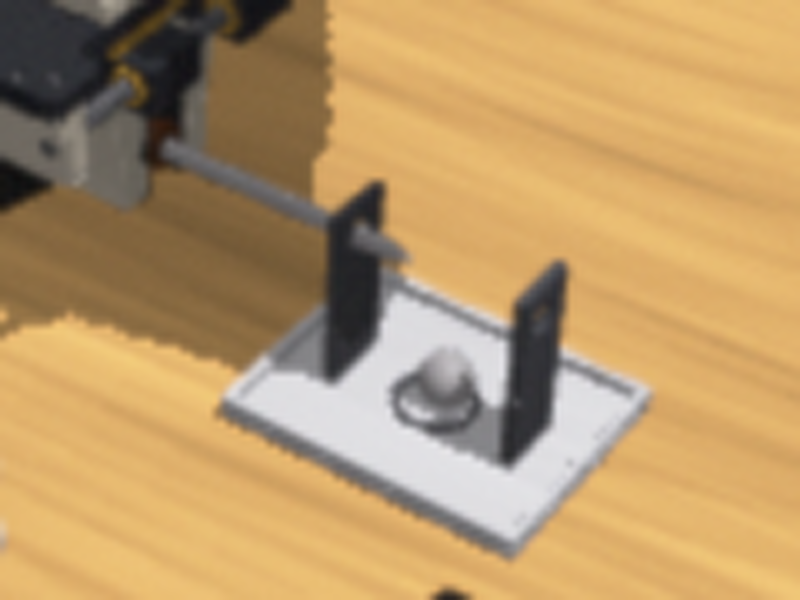

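The tip is through the first eyelet, at about (340,187), and its line extends to the far eyelet at about (361,197). I continue.

```bash
python3 nudge.py '[[0,-0.01,0,0,0],[0,-0.02,0,0,0],[0,-0.03,0,0,0],[0,-0.035,0,0,0],[0,-0.04,0,0,0],[0,-0.045,0,0,0],[0,-0.05,0,0,0],[0,-0.055,0,0,0],[0,-0.06,0,0,0],[0,-0.065,0,0,0],[0,-0.07,0,0,0],[0,-0.075,0,0,0],[0,-0.079,0,0,0],[0,-0.079,0,0,0],[0,-0.079,0,0,0]]' 60;  python3 - <<'E'
from h import *
im=np.mean([optics.grab_frame("scene").astype(float) for _ in range(6)],0).astype(np.uint8)[:,:,::-1];cv2.imwrite("pics/scene4.png",im)
cv2.imwrite("pics/in2.png",cv2.resize(im[150:240,280:400],(800,600),interpolation=cv2.INTER_CUBIC))
print(telemetry.get_state()["force"],telemetry.get_state()["moment"],telemetry.get_state()["eef_pos"])
E
```

```text
t: 7.77
eef_pos: [0.5219, -0.0439, 0.0516]
ee_rot: [-3.142, -0.0, -1.626]
force: [0.2, 0.2, -1.2]
width: 0.0185
gripper_force: 60.0
[ 0.35898374  0.98165555 -0.38802998] [ 0.03212075 -0.02209403 -0.0119993 ] [ 0.52186834 -0.0443001   0.05155172]
```

View pics/in2.png

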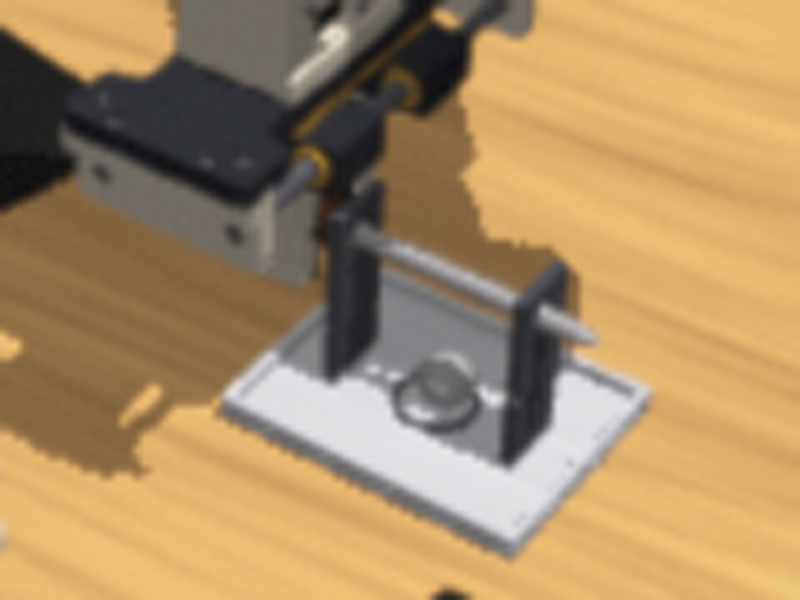

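The rod is through both eyelets, with the tip at about (369,200), and the tray has not moved. I lift gently and check for sag.

```bash
python3 nudge.py '[[0,0,0,-0.001,0],[0,0,0,-0.002,0],[0,0,0,-0.003,0],[0,0,0,-0.004,0],[0,0,0,-0.005,0],[0,0,0,-0.006,0],[0,0,0,-0.007,0],[0,0,0,-0.008,0],[0,0,0,-0.01,0],[0,0,0,-0.012,0],[0,0,0,-0.015,0],[0,0,0,-0.018,0],[0,0,0,-0.021,0],[0,0,0,-0.024,0],[0,0,0,-0.027,0],[0,0,0,-0.029,0],[0,0,0,-0.03,0],[0,0,0,-0.03,0],[0,0,0,-0.03,0],[0,0,0,-0.03,0]]' 60;  python3 - <<'E'
from h import *
im=np.mean([optics.grab_frame("scene").astype(float) for _ in range(6)],0).astype(np.uint8)[:,:,::-1];cv2.imwrite("pics/scene5.png",im)
cv2.imwrite("pics/lift.png",cv2.resize(im[140:230,280:400],(800,600),interpolation=cv2.INTER_CUBIC))
print(telemetry.get_state()["force"],telemetry.get_state()["moment"],telemetry.get_state()["eef_pos"])
for k in(-1,1): print([proj("scene",[.5252+.0566*k*.0395,.0154+k*.0395,.0695+.030]),proj("scene",[.5252+.0566*k*.0395,.0154+k*.0395,.011+.026])])
E
```

```text
t: 9.73
eef_pos: [0.5218, -0.0441, 0.0814]
ee_rot: [3.141, -0.0, -1.627]
force: [-0.4, -0.3, -5.1]
width: 0.0185
gripper_force: 60.0
[-0.28436759  0.14520736 -5.07804208] [-0.1816831 -0.0424816 -0.0125712] [ 0.5218032  -0.04412012  0.08146287]
[array([332.92638272, 174.91347291]), array([332.17904201, 194.57867272])]
[array([361.13648248, 187.11932337]), array([359.11447443, 206.95486064])]
```

View pics/lift.png

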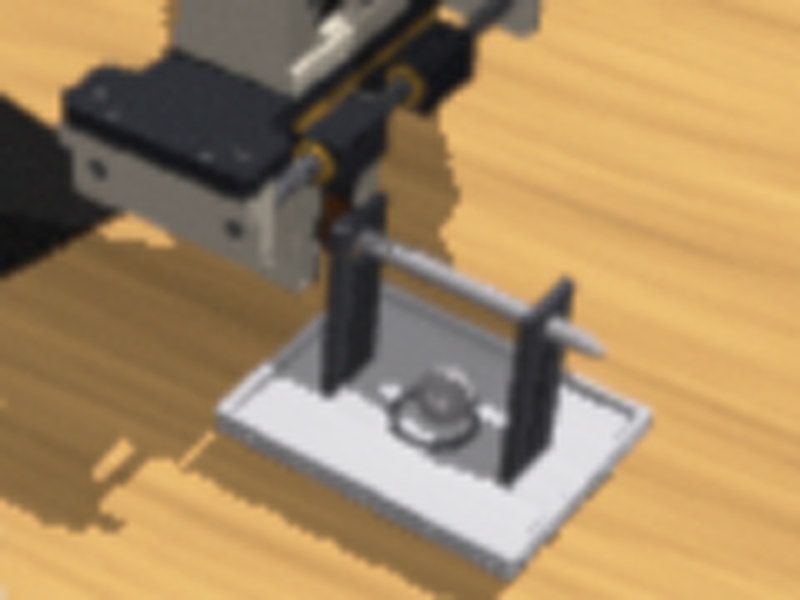

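The tray hangs level on the rod with the ball in its pocket, the handle clear of the lug, and no visible sag. I raise it to height with smooth ramps, then carry it.

```bash
python3 nudge.py '[[0,0,0,-0.001,0],[0,0,0,-0.003,0],[0,0,0,-0.006,0],[0,0,0,-0.01,0],[0,0,0,-0.015,0],[0,0,0,-0.02,0],[0,0,0,-0.026,0],[0,0,0,-0.032,0],[0,0,0,-0.038,0],[0,0,0,-0.044,0],[0,0,0,-0.05,0],[0,0,0,-0.056,0],[0,0,0,-0.061,0],[0,0,0,-0.065,0],[0,0,0,-0.069,0],[0,0,0,-0.0715,0],[0,0,0,-0.073,0],[0,0,0,-0.0735,0],[0,0,0,-0.0735,0],[0,0,0,-0.0735,0]]' 60
```

```text
t: 11.7
eef_pos: [0.5217, -0.0441, 0.1548]
ee_rot: [3.141, -0.0, -1.627]
force: [0.3, 0.4, -5.4]
width: 0.0186
gripper_force: 60.0
```

```bash
python3 nudge.py '[[0,0.001,0,0,0],[0,0.003,0,0,0],[0,0.006,0,0,0],[0,0.01,0.001,0,0],[0,0.015,0.001,0,0],[0,0.021,0.002,0,0],[0,0.028,0.002,0,0],[0,0.036,0.003,0,0],[0,0.044,0.004,0,0],[0,0.052,0.005,0,0],[0,0.06,0.005,0,0],[0,0.068,0.006,0,0],[0,0.076,0.007,0,0],[0,0.084,0.007,0,0],[0,0.092,0.008,0,0],[0,0.1,0.009,0,0],[0,0.108,0.01,0,0],[0,0.116,0.01,0,0],[0,0.124,0.011,0,0],[0,0.132,0.012,0,0]]' 60; python3 nudge.py '[[0,0.008,0.001,0,0],[0,0.016,0.001,0,0],[0,0.024,0.002,0,0],[0,0.032,0.003,0,0],[0,0.04,0.004,0,0],[0,0.048,0.004,0,0],[0,0.056,0.005,0,0],[0,0.064,0.006,0,0],[0,0.072,0.006,0,0],[0,0.08,0.007,0,0],[0,0.088,0.008,0,0],[0,0.096,0.009,0,0],[0,0.104,0.009,0,0],[0,0.112,0.01,0,0],[0,0.12,0.011,0,0],[0,0.127,0.012,0,0],[0,0.134,0.012,0,0],[0,0.139,0.012,0,0],[0,0.143,0.0127,0,0],[0,0.146,0.0127,0,0]]' 60; python3 nudge.py '[[0,0.001,0,0,0],[0,0.001,0,0,0],[0,0.001,0,0,0],[0,0.001,0,0,0],[0,0.001,0,0,0],[0,0.001,0,0,0],[0,0.001,0,0,0],[0,0.001,0,0,0],[0,0.001,0,0,0],[0,0.001,0,0,0]]' 60
python3 - <<'E'
from h import *
for n in("top","scene"):
    im=np.mean([optics.grab_frame(n).astype(float) for _ in range(6)],0).astype(np.uint8)[:,:,::-1];cv2.imwrite(f"pics/{n}6.png",im)
sc=cv2.imread("pics/scene6.png");t=cv2.imread("pics/top6.png")
a=cv2.resize(sc[110:230,190:350],(800,600),interpolation=cv2.INTER_CUBIC);cv2.imwrite("pics/end.png",a)
print(np.mean([telemetry.get_state()["eef_pos"] for _ in range(3)],0))
E
```

```text
t: 13.37
eef_pos: [0.5024, -0.176, 0.1551]
ee_rot: [-3.142, -0.0, -1.627]
force: [-0.0, -0.5, -5.1]
width: 0.0189
gripper_force: 60.0
t: 15.03
eef_pos: [0.4815, -0.3208, 0.155]
ee_rot: [3.141, 0.0, -1.627]
force: [-0.3, 0.7, -5.4]
width: 0.0188
gripper_force: 60.0
t: 15.87
eef_pos: [0.4816, -0.3213, 0.1551]
ee_rot: [3.142, 0.0, -1.627]
force: [0.2, 0.5, -5.4]
width: 0.0189
gripper_force: 60.0
[ 0.48161481 -0.32130425  0.15505983]
```

View pics/end.png

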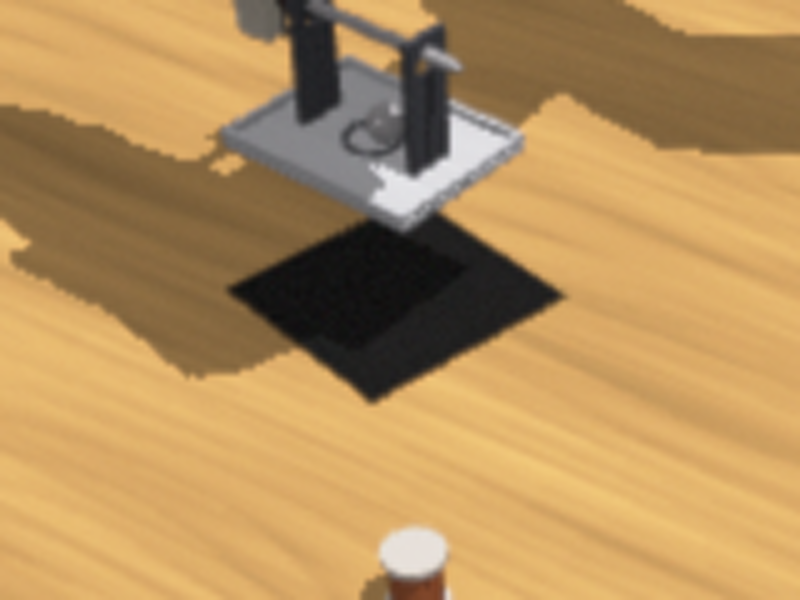

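The ball is in its pocket and the tray is over the mat. Its lip corners in the crop are at about (222,130), (403,215), (523,132) and (348,58). Last, a numeric check.

Run:
```python
from h import *
np.set_printoptions(precision=4,suppress=True)
px=[(190+x/5,110+y/5) for x,y in((222,130),(403,215),(523,132),(348,58))]
for z in(.105,.111,.117):
    c=np.array([onz("scene",p,z)[:2] for p in px]);print(z,c.mean(0),[round(float(np.linalg.norm(c[i]-c[(i+1)%4])),4) for i in range(4)])
C=np.array([.4849,-.2617]);a=np.radians(86.78);u=np.array([np.cos(a),np.sin(a)]);w=np.array([u[1],-u[0]])
print([proj("scene",[*(C+u*i*.065+w*j*.05),.111]) for i,j in((-1,1),(1,1),(1,-1),(-1,-1))],px)
# mat check in scene
m=cv2.imread("pics/scene0.png");b=blobs(m,(m.max(2)<45).astype(np.uint8),(225,140,310,195))[0];print("mat scene",np.mean([onz("scene",p,.003) for p in cv2.approxPolyDP(max(cv2.findContours(b[2],0,1)[0],key=cv2.contourArea),4,True)[:,0]],0))
print(telemetry.get_state()["t"],telemetry.get_state()["moment"])
```

```text
0.105 [ 0.4818 -0.2646] [0.1328, 0.0987, 0.1302, 0.098]
0.111 [ 0.4891 -0.2581] [0.1314, 0.0977, 0.1288, 0.097]
0.117 [ 0.4965 -0.2517] [0.13, 0.0966, 0.1274, 0.0959]
[array([234.0032, 135.621 ]), array([270.735, 151.7  ]), array([295.0005, 134.8123]), array([259.1121, 120.4944])] [(234.4, 136.0), (270.6, 153.0), (294.6, 136.4), (259.6, 121.6)]
mat scene [ 0.4874 -0.2569  0.003 ]
16.4667 [-0.2199 -0.0106 -0.022 ]
```

```bash
python3 -c "
from station import arm, optics, workorder, telemetry
print(workorder.job_done())"
```

```text
the job is handed in; nothing more can be done
None
```

The job is handed in: the rod is through both eyelets, and the tray hangs level within about 1° over the mat. It is centred within a few millimetres, its underside about 10 cm above the bench and the ball in its pocket; I saw no verdict.

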